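# Lock a grease cartridge into the bench dispenser's bayonet socket

### The arm

A 6-joint arm with a two-finger parallel gripper is mounted at the origin on the work surface. World frame = base frame: x ahead of the robot, y to its left, z up, the work surface at z = 0. Lengths are in mm, angles in rad, forces in N, time in s.
With the tool pointing down it reaches from about 325 to 775 mm from the base axis. Payload 9.3 kg.
Tool frame: the origin (TCP) lies midway between the tips of the shut fingers; the grasp point (between the pads) lies 19 mm behind it; z points along the fingers, y is the line along which they close (so a half turn about z gives the same grasp; the last joint's range is limited). The gripper opens to 85 mm and grips with 20 to 120 N. Pads are 22 mm wide; open, the fingers measure 114 mm over their backs; the gripper's body (76 mm by 85 mm) begins 54 mm behind the grasp point. The pads swing forward as they close: fully open they stand 13 mm farther back than shut.
Start: joints at [-1.366, 0.259, 0.021, 1.334, 0, 1.418], TCP at [192.611, -515.168, 231.279] pointing down, gripper open.
Joint ranges: [-3.04, 3.04], [-0.91, 1.82], [-1.04, 1.36], [-1.92, 1.95], [-1.52, 1.45], [-3.14, 3.14]. Speed limits (rad/s): [2.22, 2.22, 2.79, 3.14, 3.14, 3.14].

### API

Orientations are given as a unit quaternion [x, y, z, w].
In Python, from cell import r, viewer gives the robot as it stands.
- The arm moves only by the tool servo_tool, never from a script. Its argument "motion" is a list that holds one entry, the list of rows, each a list of 7 numbers: the turn, a rotation vector about the tool's x, y, z in units of 60 degrees (1.0 is 60 degrees), then the shift along the tool's x, y, z in units of 300 mm (1.0 is 300 mm), then the finger opening in mm, from 0 to 85.4. A call has 1 to 12 rows; each row shifts and turns the commanded pose from where the row before left it, along the tool's axes as they then stand; what a row does not reach is not made up. A row lasts 1/10 s, in which the tool goes at most 50 mm and 8.59 degrees, less where a joint would pass 70% of its speed; a pose out of reach is approached as far as the arm can. A call with a number of a shift or a turn outside -1 to 1 is refused whole. A call with a gripper value outside its range is refused whole. The fingers move at their own pace and stop on an object; the grip force is fixed at half the most. Time passes only in rows, so rows that do not move let the fingers close. It gives the time, the measured TCP pose, the force, the opening and the grip force at its end, in the units of the state.
- r.observe(): the state, without advancing time (a new reading comes with each control period).
- viewer.read_camera(name): name is "scene" or "top" or "wrist"; returns a dict with "frame" (384x512x3 uint8, red, green, blue), "depth" (384x512 float32, mm along the optical axis (not along the pixel's ray), 0 where there is no reading), "camera_matrix" (3x3 intrinsics, pixels), "k1" (the pictures are not rectified: a ray, as slopes to the right and down, at radius r is drawn at 1 + k1 r^2 times it, then the intrinsics apply), "R" (3x3) and "t" (3): a world point X has camera coordinates R X + t. Camera axes: x right, y down, z forward; pixel columns grow to the right and rows downward; lengths in mm; the calibration is good to about 2 mm. A picture is of the moment at which its call begins.
- r.sign_off(): hands the job in; it is judged then, once.
The state is a dict: "clock": time; "joint_pos": joint angles; "qvel": joint speeds; "effort": joint torques, N m; "tcp_pos": TCP position; "eef_rot": TCP orientation; "ft_force": force on the tool from outside, world axes, zero at the start; "moment": the same for the moment, N m; "opening": opening from 0.0 (shut) to 1.0 (fully open); "gripper_force": force on a finger pad.
Only numpy, scipy, OpenCV 4.12 (cv2) and the standard library are available. Lean on these libraries where they do the work, as an engineer would, in place of code of your own. Each camera call takes 0.05 s, during which the arm holds its last target. There are 200 camera calls.

### The job

Fit the hex-headed grease cartridge into the socket of the bench grease dispenser: stand its foot in the socket, feel for the slots so that its two lugs drop in, press it down against the spring and twist it a quarter turn clockwise (seen from above) until it reaches the stop, then ease off so that it clicks up, locked, and let go of it. Do it by feel and gently, pressing with no more than about 25 N and turning against the stop with no more than about 0.7 N m, and leave everything else on the bench where it is.

Things in the scene. Friction and masses are not known exactly. Their poses are not given: they have to be found in the camera images.
- cartridge_center (a point): Hex-headed cartridge: aluminium with black hexagonal head, 112 mm tall, about 0.22 kg, standing on the bench. Point on its axis half-way up, 56 mm above the underside; z up. Heights above the underside: foot and neck 40 mm in diameter to 26 mm (3 mm chamfer at the foot), flange 56 mm in diameter at 26 to 34, barrel 38 mm in diameter at 34 to 72, head at 72 to 112.
- cartridge_head (a point): Middle of the cartridge's hexagonal head, on its axis, 92 mm above the underside: the place to hold it. The head is 40 mm across flats, 46 mm across corners, 40 mm high; its flats face along this frame's x axis and at every 60 degrees from it.
- cartridge_lugs (a point): Point on the cartridge's axis midway between its two opposite lugs, 13 mm above the underside. The lugs stick out along this frame's +x and -x, reach 28 mm from the axis, are 10 mm wide and 6 mm high (10 to 16 mm above the underside).
- dispenser: Bench grease dispenser, fixed, grey base 130 mm wide; origin on the socket's axis at bench height, z up. Round socket housing 90 mm in diameter, 60 mm high; towards +x an aluminium pump block, 54 mm high, 100 to 200 mm from the axis, its lever up to 102 mm high.
- socket_mouth (a point): Centre of the socket's mouth, level with its flat steel top, 60 mm above the bench; z up. Bore 43 mm. Two opposite slots, 13 mm wide, fit the lugs. They are in a steel insert set at an unmeasured angle: the line through the slots lies anywhere from 0.2 to 1.8 rad counter-clockwise of this frame's x axis; see or feel it. Lugs resting on the steel top: underside 10 mm below this point.
- socket_plunger (a point): On the socket's axis, 14 mm below the mouth: top of the sprung plunger at rest, on which the underside comes to rest once the lugs are in the slots. It pushes 2 N here, 1 N more per mm down. The lugs pass under the roof when the underside is 10 to 12 mm below this point (12 is fully down, flange on the steel top, 14 N). Then it turns clockwise only, about 90 degrees, to a solid stop.
- socket_locked (a point): On the socket's axis, 20 mm below the mouth: where the cartridge's underside is when locked. At the end of the turn the roof has pockets into which the spring lifts the lugs, 6 mm up from fully down, once the pressing is eased; it then stays upright unheld and cannot turn back.
- round_cartridge: A similar aluminium cartridge with a round black head, without lugs, 52 mm in diameter and 100 mm tall; origin at the centre of its underside. Not the one to fit. A bystander: leave it where it is.
- key_cup: Black cup, 72 mm in diameter, 95 mm tall, with hex keys up to 175 mm; origin at its underside. A bystander: leave it where it is.
- spray_bottle: Black spray bottle, 56 mm in diameter, 192 mm tall; origin at its underside. A bystander: leave it where it is.
- oil_bottle: Small black bottle, 40 mm in diameter, 85 mm tall; origin at its underside. A bystander: leave it where it is.
- white_pot: Small open white plastic pot, 48 mm in diameter, 45 mm tall; origin at its underside. A bystander: leave it where it is.
- lockring: Dark steel ring lying flat, 52 mm outside, 9 mm high; origin at its underside. A bystander: leave it where it is.
- pedal: Black bicycle pedal, 75 by 60 by 18 mm, axle along y; origin at its underside. A bystander: leave it where it is.
- torque_wrench: Wrench lying flat, 200 mm long along its x axis; origin at its underside. A bystander: leave it where it is.
Mind the look-alikes: they are no part of the job. Leave any purple look-alike of the part that bears cartridge_center alone.

How it is judged (in metres and radians):
On the way:
1. the lugs have dropped into the slots (underside more than 13 mm below the mouth, on the socket axis within 5 mm) (z of cartridge_center in the frame of socket_mouth below 0.043 m and horizontal distance between cartridge_center and socket_mouth below 0.005 m), for 0.1 s.
At the end, for the whole second after the job is handed in: The cartridge is locked in the socket: its lugs have risen into the pockets, so that its underside is 18.4 to 21.8 mm below the mouth, on the socket axis within 6 mm, upright within 0.1 rad, at rest and released (z of cartridge_center in the frame of socket_mouth between 0.0342 and 0.0376 m and horizontal distance between cartridge_center and socket_mouth below 0.006 m and angle between cartridge_center's own z axis and vertical below 0.1 rad and linear speed of cartridge below 0.02 m/s); the robot touches nothing.
It fails at once if cartridge forced against the dispenser: contact forces of more than 60 N in all (contact force between cartridge and dispenser above 60 N).
It fails at once if a bystander moved more than 25 mm (distance of any of round_cartridge, key_cup, spray_bottle, oil_bottle, white_pot, lockring, pedal, torque_wrench from where it was at the start of the episode above 0.025 m).
It also fails if it takes over 72 s, if anything falls off the work surface, if the arm or the gripper's body presses on something with over 40 N, if the wrist force passes 120 N, or if a joint passes its speed limit or range.

## Working session

There is one attempt and no reset: what is moved stays moved. The work goes in short steps, Python scripts to look and compute and a tool call to move; the robot and the scene stay as the last step left them, time stands still between calls to the robot, and variables do not carry over. Pictures are saved under pics/ and viewed, at most 10 in all, crops included, and the job is handed in when it is done.

Besides the shell and the picture viewer there is one more tool, called in YAML: its name, and indented under it one key for each argument. servo_tool: Moves the arm, as the interface text tells. Its arguments: {"type":"object","properties":{"motion":{"type":"array"}},"required":["motion"]}

```bash
mkdir -p pics; ls; cat > h.py <<'E'
from cell import r, viewer
import numpy as np, cv2
from scipy.spatial.transform import Rotation as Rn
def cam(n):
    c=viewer.read_camera(n); c['R']=np.array(c['R']); c['t']=np.array(c['t']); c['K']=np.array(c['camera_matrix']); return c
def slopes(c,u,v):
    K=c['K']; d=np.array([(u-K[0,2])/K[0,0],(v-K[1,2])/K[1,1]]); s=d.copy()
    for _ in range(20): s=d/(1+c['k1']*(s@s))
    return s
def at_depth(c,u,v):
    z=c['depth'][int(v),int(u)]; s=slopes(c,u,v); return c['R'].T@(np.array([s[0],s[1],1])*z-c['t'])
def at_z(c,u,v,Z):
    s=slopes(c,u,v); d=c['R'].T@np.array([s[0],s[1],1]); o=-c['R'].T@c['t']; return o+d*(Z-o[2])/d[2]
def cloud(c):
    h,w=c['depth'].shape; K=c['K']; v,u=np.mgrid[:h,:w]
    d=np.stack([(u-K[0,2])/K[0,0],(v-K[1,2])/K[1,1]],-1); s=d.copy()
    for _ in range(20): s=d/(1+c['k1']*(s**2).sum(-1,keepdims=True))
    z=c['depth'][...,None]; P=np.concatenate([s*z,z],-1)
    return (P-c['t'])@c['R']
def save(n,im,f=1): cv2.imwrite('pics/'+n,cv2.resize(im,None,fx=f,fy=f,interpolation=cv2.INTER_CUBIC)[...,::-1])
E
python3 - <<'E'
from h import *
a=cam('scene'); b=cam('top')
for c in (a,b): print(-c['R'].T@c['t'],c['k1'],c['K'][0,0])
save('a.png',np.hstack([a['frame'],b['frame']]),0.78)
save('top.png',b['frame'],1.5)
s=r.observe(); print(s)
E
```

```text
pics
[1145.17642356  587.14401937 1008.74530493] -0.01748082506541461 433.47394920800224
[ 398.03211915   -6.57391971 1572.64532933] -0.1291684951438059 440.6382144326697
{'clock': 0.1, 'joint_pos': array([-1.36561560e+00,  2.59126097e-01,  2.08541216e-02,  1.33368586e+00,
       -1.86398252e-05,  1.41819259e+00]), 'qvel': array([ 0.00016816, -0.00140525,  0.00060271, -0.00052353, -0.00062175,
        0.00048585]), 'effort': array([ 5.48892160e-03, -5.56691515e+01,  3.45071983e+01,  1.15817270e-02,
       -1.18234302e-04,  7.32000871e-06]), 'tcp_pos': array([ 192.54890246, -514.93771999,  230.73842121]), 'eef_rot': array([ 9.84041245e-01,  1.77939571e-01, -2.45821298e-05, -5.80310188e-04]), 'ft_force': array([ 0.67140868, -1.11443059, -0.31225144]), 'moment': array([ 0.02355925,  0.02376994, -0.00366921]), 'gripper_force': 0.0, 'opening': 0.9995926911626484}
```

View pics/a.png

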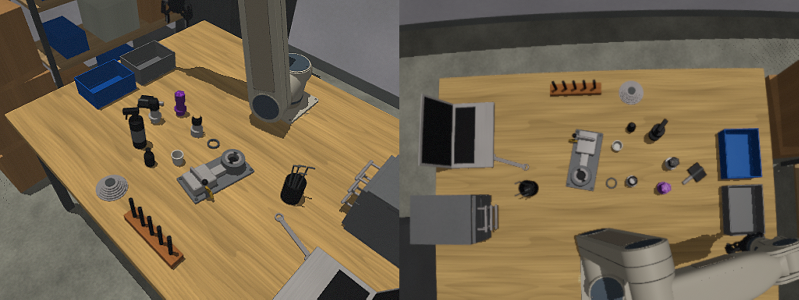

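View pics/top.png

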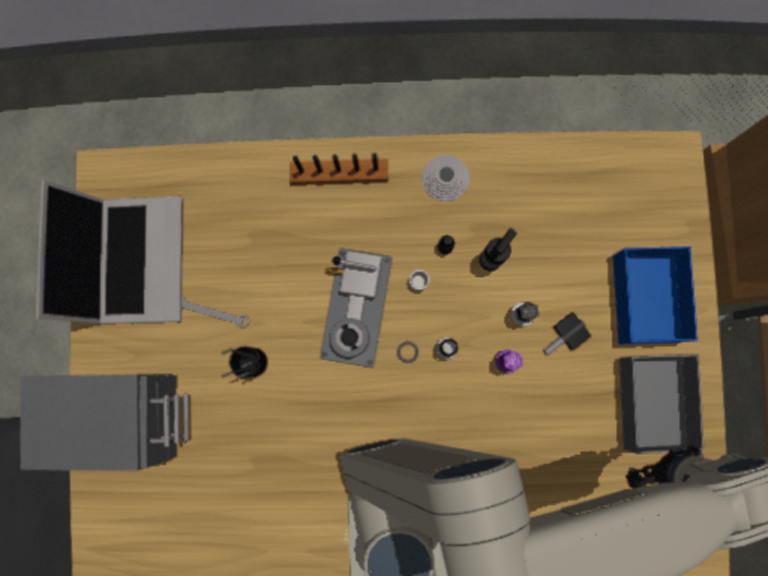

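The top picture (×1.5) shows these candidates: a grey/black cylinder at (524,314), another at (447,349), and the purple look-alike at (509,361). The dispenser socket is at (348,338). I'll check with one close crop.

```bash
python3 - <<'E'
from h import *
a=cam('scene'); b=cam('top')
A=a['frame'][105:185,160:275]; B=b['frame'][190:260,215:375]
f=lambda i,w:cv2.resize(i,(w,int(i.shape[0]*w/i.shape[1])),interpolation=cv2.INTER_CUBIC)
A=f(A,400);B=f(B,400); h=max(A.shape[0],B.shape[0])
p=lambda i:np.pad(i,((0,h-i.shape[0]),(0,0),(0,0)))
save('crop.png',np.hstack([p(A),p(B)]))
P=cloud(b)
for n,(u,v) in dict(c1=(524,314),c2=(447,349),purple=(509,361),sock=(348,338),ring=(407,352),pot=(419,281)).items():
    u/=1.5;v/=1.5; w=P[int(v)-18:int(v)+18,int(u)-18:int(u)+18].reshape(-1,3); w=w[w[:,2]>25 if n!='ring' else w[:,2]>4]
    zt=np.percentile(w[:,2],95); q=w[w[:,2]>zt-8]; print(n,at_z(b,u,v,zt).round(),zt.round(),q.mean(0).round(),np.ptp(q,0).round())
E
```

```text
c1 [ 510. -294.  117.] 117.0 [ 514. -298.  153.] [ 140.  319. 1463.]
c2 [ 438. -122.  101.] 101.0 [ 441. -117.  171.] [  63.  136. 1479.]
purple [ 407. -256.  117.] 117.0 [ 407. -259.  151.] [  43.  279. 1463.]
sock [471. 100.  66.] 66.0 [473.  99.  92.] [ 119.  152. 1515.]
ring [437. -34.  14.] 14.0 [442. -35.  48.] [ 126.  125. 1567.]
pot [ 428.  -16. 1344.] 1344.0 [ 398.   -7. 1573.] [0. 0. 0.]
```

View pics/crop.png

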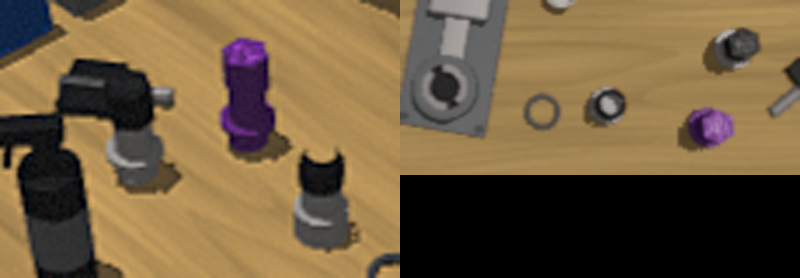

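The hex-headed cartridge is the one at about (738,45) in the crop, which is (524,314) in the top view. It has a hex head, a flange, and the measured height of about 112 mm. The object at (447,349) has a round head and is 100 mm tall.

```bash
cat >> h.py <<'E'
def delta(target,yaw=None):
    s=r.observe(); R=Rn.from_quat(s['eef_rot']); d=R.inv().apply(np.array(target)-s['tcp_pos']); x=R.apply([1,0,0])
    print('tool shift/300:',(d/300).round(4),'len',np.linalg.norm(d).round(1),'tool x yaw',np.arctan2(x[1],x[0]).round(4),'q6',s['joint_pos'][5].round(3),'t',s['clock'])
E
python3 - <<'E'
from h import *
c=cam('wrist'); s=r.observe(); R=Rn.from_quat(s['eef_rot'])
print('cam in tool',R.inv().apply(-c['R'].T@c['t']-s['tcp_pos']),R.inv().apply(c['R'][2]),R.inv().apply(c['R'][0]),c['K'])
delta([510,-294,330])
P=cloud(cam('top')); print(np.median(P[230:240,200:330,2]), np.median(P[180:190,300:325,2]))
E
```

```text
cam in tool [  75.60722463    0.98311249 -143.15357423] [-2.95676537e-01  2.44140487e-04  9.55288085e-01] [-6.92592884e-05  9.99999959e-01 -2.77004213e-04] [[314.91233082   0.         246.95186712]
 [  0.         314.91233082 192.03712244]
 [  0.           0.           1.        ]]
tool shift/300: [ 1.2491 -0.3198 -0.3298] len 399.3 tool x yaw 0.3578 q6 1.418 t 0.25
4.07375652141047 0.5080549758028791
```

servo_tool:
  motion:
    - [[0,0,0,0.144,0.028,0.018,85],[0,0,0,0.144,0.028,0.018,85],[0,0,0,0.144,0.028,0.018,85],[0,0,0,0.144,0.028,0.018,85],[0,0,0,0.144,0.028,0.018,85],[0,0,0,0.144,0.028,0.018,85],[0,0,0,0.144,0.028,0.018,85],[0,0,0,0.144,0.028,0.018,85],[0,0,-0.14,0,0,0,85],[0,0,-0.14,0,0,0,85],[0,0,-0.14,0,0,0,85],[0,0,-0.14,0,0,0,85]]

```text
clock: 1.5
tcp_pos: [540.1, -456.9, 187.7]
eef_rot: [0.889, 0.458, -0.0, -0.0]
ft_force: [-0.4, 0.1, 0.4]
opening: 0.992
gripper_force: 0.0
```

servo_tool:
  motion:
    - [[0,0,-0.14,0,0,0,85],[0,0,-0.14,0,0,0,85],[0,0,-0.14,0,0,0,85],[0,0,-0.14,0,0,0,85],[0,0,-0.14,0,0,0,85],[0,0,-0.14,0,0,0,85],[0,0,-0.14,0,0,0,85],[0,0,-0.14,0,0,0,85],[0,0,-0.14,0,0,0,85],[0,0,-0.14,0,0,0,85],[0,0,-0.14,0,0,0,85],[0,0,-0.14,0,0,0,85]]

```text
clock: 2.7
tcp_pos: [539.9, -457.0, 187.9]
eef_rot: [0.214, 0.977, 0.0, -0.0]
ft_force: [-0.1, -1.0, -0.3]
opening: 0.995
gripper_force: 0.0
```

servo_tool:
  motion:
    - [[0,0,-0.14,0,0,0,85],[0,0,-0.14,0,0,0,85],[0,0,-0.14,0,0,0,85],[0,0,-0.14,0,0,0,85],[0,0,-0.14,0,0,0,85],[0,0,-0.14,0,0,0,85],[0,0,-0.14,0,0,0,85],[0,0,-0.14,0,0,0,85],[0,0,-0.14,0,0,0,85],[0,0,-0.14,0,0,0,85],[0,0,-0.14,0,0,0,85],[0,0,-0.14,0,0,0,85]]

```text
clock: 3.9
tcp_pos: [539.8, -457.1, 187.9]
eef_rot: [-0.616, 0.788, 0.0, -0.0]
ft_force: [-0.1, 0.2, -0.6]
opening: 0.996
gripper_force: 0.0
```

servo_tool:
  motion:
    - [[0,0,-0.14,0,0,0,85],[0,0,-0.14,0,0,0,85],[0,0,-0.14,0,0,0,85]]

```text
clock: 4.2
tcp_pos: [539.9, -457.0, 187.8]
eef_rot: [0.773, -0.634, -0.0, -0.0]
ft_force: [-0.5, 0.1, 0.2]
opening: 0.995
gripper_force: 0.0
```

```bash
python3 - <<'E'
from h import *
delta([510,-294,200]); s=r.observe(); print(s['tcp_pos'],s['joint_pos'].round(3),s['ft_force'])
c=cam('wrist'); save('w1.png',c['frame'],1.5); np.savez('w1.npz',**c)
E
```

```text
tool shift/300: [-0.5525 -0.0084 -0.0404] len 166.2 tool x yaw -1.3745 q6 -2.588 t 4.2
[ 539.85025019 -457.04474144  187.82720375] [-0.821  0.549  0.371  1.393  0.    -2.588] [-0.4837053   0.14381123  0.17326568]
```

View pics/w1.png

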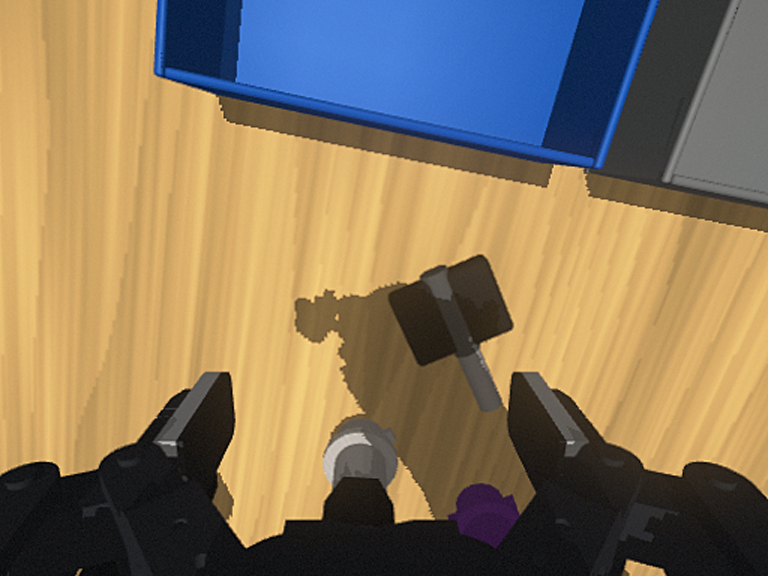

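```bash
python3 - <<'E'
from h import *
c=dict(np.load('w1.npz')); f=c['frame'][262:352,200:300]; f=np.clip(f.astype(float)*1.5,0,255).astype(np.uint8); save('w1c.png',f,6)
# predicted pixel of points for cartridge at C
def proj(X):
    p=c['R']@X+c['t']; s=p[:2]/p[2]; s=s*(1+c['k1']*(s@s)); return (c['K'][:2,:2]@s+c['K'][:2,2])
P=cloud(c)
for v,u in [(285,240),(303,240),(320,240),(330,240),(288,258),(279,240)]: print(u,v,P[v,u].round(1))
E
```

```text
240 285 [ 523.3 -333.2   28.5]
240 303 [ 521.3 -324.6   47.8]
240 320 [ 520.8 -325.3   74.7]
240 330 [ 520.7 -326.3   89.3]
258 288 [ 500.8 -324.9   15.6]
240 279 [ 522.4 -325.6    4.6]
```

View pics/w1c.png

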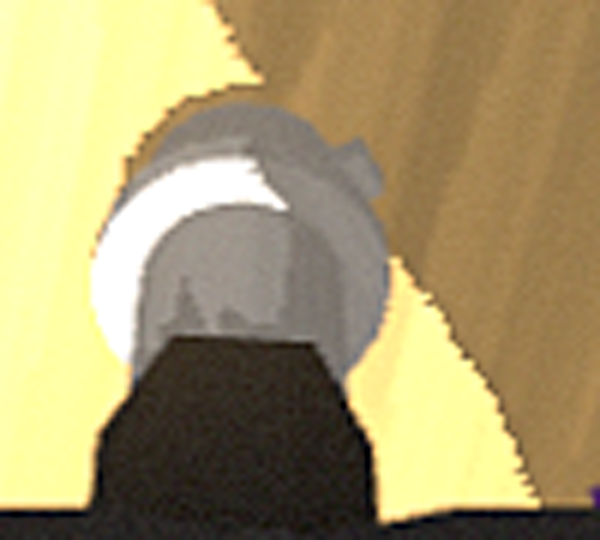

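The crop shows one lug at about (360,170), which is image pixel (260,290), pointing up and to the right. The hex head is below, partly hidden by the gripper.

```bash
python3 - <<'E'
from h import *
from scipy.optimize import least_squares
c=dict(np.load('w1.npz')); P=cloud(c)[262:350,205:275].reshape(-1,3)
near=np.hypot(P[:,0]-520,P[:,1]+305)<45
for lo,hi,rad in [(40,68,19),(76,108,None)]:
    q=P[near&(P[:,2]>lo)&(P[:,2]<hi)]; print(len(q))
    if rad: 
        s=least_squares(lambda p:np.hypot(q[:,0]-p[0],q[:,1]-p[1])-rad,[520,-305],loss='soft_l1'); C=s.x; print('axis',C,np.abs(s.fun).mean())
    else:
        t0=np.arctan2
        # hex fit: distance to hexagon apothem 20
        def f(p):
            d=q[:,:2]-p[:2]; a=p[2]+np.arange(6)*np.pi/3
            return (d@np.stack([np.cos(a),np.sin(a)])).max(1)-20
        best=min((least_squares(f,[*C,a],loss='soft_l1') for a in np.arange(0,1.05,.15)),key=lambda s:s.cost)
        print('hex',best.x[:2],np.degrees(best.x[2])%60,np.abs(best.fun).mean())
lug=P[near&(P[:,2]>6)&(P[:,2]<20)]; d=lug[:,:2]-C; rr=np.hypot(*d.T); m=(rr>23)&(rr<31)
print('lug deg',np.degrees(np.arctan2(d[m,1],d[m,0])).round(),lug[m][:,2].round())
for u,v in [(259,286),(263,294),(260,290)]:
    w=at_z(c,u,v,14)[:2]-C; print(np.hypot(*w),np.degrees(np.arctan2(w[1],w[0])))
E
```

```text
593
axis [ 518.61730184 -305.86319251] 0.3062758010972699
1048
hex [ 518.47912895 -306.24500786] 37.82559571765684 0.3574152070902245
lug deg [-131. -132. -131. -133. -132. -132. -136. -131. -131. -130. -131. -136.
 -129. -131. -130. -133. -133. -135. -143. -130. -133. -133. -136. -136.
 -141. -131. -134. -137. -138. -138. -141. -148. -137. -139. -141. -143.
 -145. -147. -143. -145. -145. -147. -146. -149. -150. -150. -151. -152.
 -151. -153.] [11. 12. 11. 10. 13. 14. 11. 13. 14. 16. 17. 14. 15. 15. 17. 16. 17. 16.
 11. 17. 17. 18. 16. 17. 14. 18. 17. 16. 17. 18. 16. 11. 17. 17. 16. 16.
 15. 14. 17. 16. 17. 16. 17. 16. 16. 16. 16. 16. 17. 16.]
27.97022277187421 -131.7971397110939
27.812546731560886 -156.1271380961168
26.21405181347034 -142.80840972964853
```

servo_tool:
  motion:
    - [[0,0,-0.11,0,0,0,85],[0,0,-0.11,0,0,0,85],[0,0,-0.11,0,0,0,85],[0,0,-0.11,0,0,0,85],[0,0,0,-0.11,-0.063,0,85],[0,0,0,-0.11,-0.063,0,85],[0,0,0,-0.11,-0.063,0,85],[0,0,0,-0.11,-0.063,0,85],[0,0,0,0,0,0,85]]

```text
clock: 5.15
tcp_pos: [519.4, -302.2, 188.9]
eef_rot: [0.896, -0.444, -0.0, -0.0]
ft_force: [-0.6, -0.6, -0.3]
opening: 0.996
gripper_force: 0.0
```

```bash
python3 - <<'E'
from h import *
delta([518.5,-306.2,69]); c=cam('wrist'); P=cloud(c)
q=P[(abs(P[...,0]-518)<35)&(abs(P[...,1]+306)<35)&(P[...,2]>105)&(P[...,2]<120)]; print(len(q),q.mean(0),q.min(0),q.max(0))
E
```

```text
tool shift/300: [0.0092 0.0108 0.3997] len 120.0 tool x yaw -0.9199 q6 -2.889 t 5.15
2547 [ 519.13173093 -306.64123601  112.51153069] [ 496.00686853 -326.94682837  105.0230569 ] [ 541.18055043 -284.77772116  115.0086122 ]
```

servo_tool:
  motion:
    - [[0,0,-0.008,0.01,0.011,0.08,85],[0,0,0,0,0,0.12,85],[0,0,0,0,0,0.1,85],[0,0,0,0,0,0.1,85],[0,0,0,0,0,0,70],[0,0,0,0,0,0,60],[0,0,0,0,0,0,50],[0,0,0,0,0,0,30],[0,0,0,0,0,0,30],[0,0,0,0,0,0,30],[0,0,0,0,0,0,30]]

```text
clock: 6.3
tcp_pos: [520.2, -311.3, 70.0]
eef_rot: [0.898, -0.44, 0.002, 0.0]
ft_force: [1.2, 0.8, 6.3]
opening: 0.461
gripper_force: 59.9
```

servo_tool:
  motion:
    - [[0,0,0,0,0,0,60],[0,0,0,0,0,0,70],[0,0,0,-0.015,0,0,70],[0,0,0,0,0,0,70],[0,0,0,0,0,0,55],[0,0,0,0,0,0,45],[0,0,0,0,0,0,30],[0,0,0,0,0,0,30],[0,0,0,0,0,0,30]]

```text
clock: 7.2
tcp_pos: [516.6, -307.1, 68.2]
eef_rot: [0.898, -0.44, 0.0, -0.0]
ft_force: [1.1, 0.2, 1.6]
opening: 0.464
gripper_force: 60.1
```

```bash
python3 - <<'E'
from h import *
s=r.observe(); print(s['tcp_pos'],s['ft_force'],s['moment'],s['opening'])
c=cam('wrist'); P=cloud(c); R=Rn.from_quat(s['eef_rot'])
T=R.inv().apply((P-s['tcp_pos']).reshape(-1,3))
# flange top z=34 -> points around; barrel
q=T[(np.hypot(T[:,0],T[:,1])<40)&(P[...,2].ravel()>28)&(P[...,2].ravel()<37)]; print(len(q),q.min(0),q.max(0))
save('g.png',c['frame'],1)
E
```

```text
[ 516.62339343 -307.09856966   68.21049955] [1.072068   0.15963291 1.5902091 ] [ 0.25482628 -0.21980375  0.01700695] 0.46363470901887327
2180 [ -6.5463155  -28.91104289  31.24999758] [28.07177375 26.55028959 40.11060476]
```

View pics/g.png

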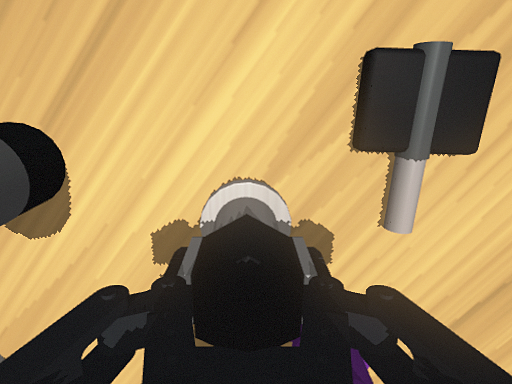

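servo_tool:
  motion:
    - [[0,0,0,0,0,-0.06,30],[0,0,0,0,0,-0.12,30],[0,0,0,0,0,-0.12,30],[0,0,0,0,0,-0.12,30],[0,0,0,0,0,-0.12,30],[0,0,0,-0.07,-0.036,0,30],[0,0,0,-0.135,-0.071,0,30],[0,0,0,-0.135,-0.071,0,30],[0,0,0,-0.135,-0.071,0,30],[0,0,0,-0.135,-0.071,0,30],[0,0,0,-0.135,-0.071,0,30],[0,0,0,-0.135,-0.071,0,30]]

```text
clock: 8.45
tcp_pos: [463.3, -12.0, 229.8]
eef_rot: [0.898, -0.44, -0.0, 0.0]
ft_force: [0.8, 0.4, -1.9]
opening: 0.46
gripper_force: 60.4
```

servo_tool:
  motion:
    - [[0,0,0,-0.135,-0.071,0,30],[0,0,0,-0.135,-0.071,0,30],[0,0,0,-0.135,-0.071,0,30],[0,0,0,-0.065,-0.035,0,30],[0,0,0,0,0,0,30],[0,0,0,0,0,0,30],[0,0,0,0,0,0,30],[0,0,0,0,0,0,30]]

```text
clock: 9.25
tcp_pos: [436.9, 142.5, 230.0]
eef_rot: [0.898, -0.441, -0.0, 0.0]
ft_force: [-0.0, 0.9, -1.3]
opening: 0.461
gripper_force: 60.4
```

```bash
python3 - <<'E'
from h import *
s=r.observe(); delta([471,100,230]); print(s['tcp_pos'],s['ft_force'],s['moment'],s['opening'])
c=cam('wrist'); np.savez('w2.npz',**c,tcp=s['tcp_pos'],rot=s['eef_rot'])
save('w2.png',c['frame'],1.5)
P=cloud(c); q=P[(np.hypot(P[...,0]-471,P[...,1]-100)<60)&(P[...,2]>54)&(P[...,2]<66)]; print(len(q),np.median(q,0),q.min(0),q.max(0))
E
```

```text
tool shift/300: [ 1.817e-01 -3.300e-03 -1.000e-04] len 54.5 tool x yaw -0.913 q6 -2.096 t 9.25
[436.88992508 142.53628504 229.95583507] [-0.04899393  0.88763484 -1.29357484] [-0.03219099 -0.06494557  0.02643484] 0.46129821193929055
5111 [476.81199417  96.42024041  60.47413887] [430.78576372  54.09723727  54.06346925] [520.28713328 144.59244946  63.16034157]
```

View pics/w2.png

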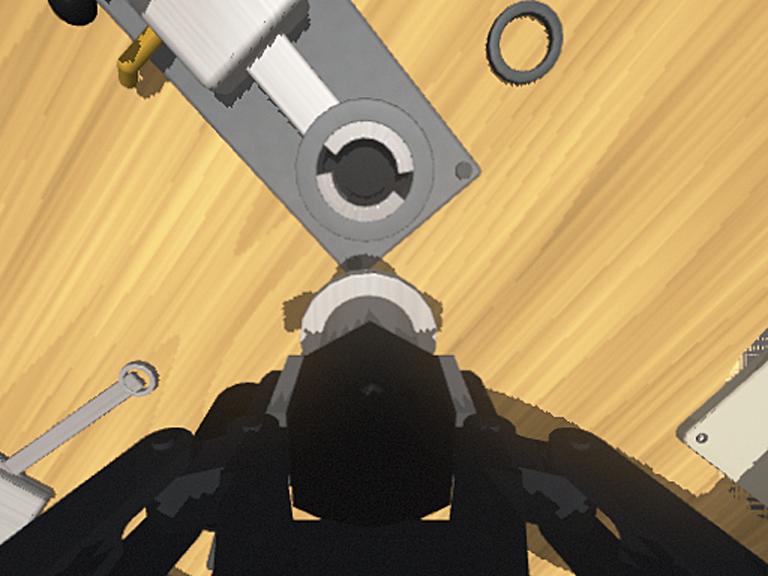

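The picture shows the socket centred at about (365,170), with slots at about (330,165) and (402,184). The cartridge is held centred between the fingers at (370,430).

```bash
python3 - <<'E'
from h import *
from scipy.optimize import least_squares
c=dict(np.load('w2.npz')); P=cloud(c)
def proj(X):
    p=X@c['R'].T+c['t']; s=p[...,:2]/p[...,2:]; s=s*(1+c['k1']*(s**2).sum(-1,keepdims=True)); return s@c['K'][:2,:2].T+c['K'][:2,2]
# housing outline fit from top-level depth points
q=P[(np.hypot(P[...,0]-475,P[...,1]-98)<60)&(P[...,2]>57)&(P[...,2]<63)]
import cv2
hull=cv2.convexHull(q[:,:2].astype(np.float32))[:,0]
s=least_squares(lambda p:np.hypot(hull[:,0]-p[0],hull[:,1]-p[1])-45,[475,98],loss='soft_l1',f_scale=.5); print('housing',s.x,np.abs(s.fun).mean())
# bright ring fit at z=60
g=cv2.cvtColor(c['frame'],cv2.COLOR_RGB2GRAY).astype(np.float32)
def ring(C,rad,n=360):
    a=np.radians(np.arange(n)); X=np.stack([C[0]+rad*np.cos(a),C[1]+rad*np.sin(a),np.full(n,60.)],-1); uv=proj(X).astype(np.float32)
    return cv2.remap(g,uv[None,:,0],uv[None,:,1],cv2.INTER_LINEAR)[0]
# bore edge/outer edge radii per angle from centre
C=s.x.copy()
for it in range(4):
    pr=np.stack([ring(C,x) for x in np.arange(15,45,.5)]) # radius x angle
    w=np.radians(np.arange(360)); rr=np.arange(15,45,.5)
    mid=[]
    d=np.diff(pr,axis=0); 
    out=np.array([rr[i0+20]+.25 for i0 in d[20:40].argmin(0)]) # outer edge bright->grey (25..35)
    dep=-d[20:40].min(0); ok=dep>25
    A=np.c_[np.cos(w),np.sin(w),np.ones(360)][ok]; f=lambda p:A@p-out[ok]
    p=least_squares(f,[0,0,30],loss='soft_l1',f_scale=.5).x; C=C+p[:2]
print('insert outer',C,p[2],ok.sum())
for rad in (24,25,26):
    v=ring(C,rad); dark=np.where(v<110)[0]; print(rad,dark)
E
```

```text
housing [475.0507331   99.17923927] 0.20452976259068195
insert outer [475.15372436  99.12857028] 31.205214534050665 117
24 [  7   8   9  10  11  12  13  14  15  16  17  18  19  20  21  22  23  24
  25  26  27  28  29  30  31  32  33  34  35  36  37 186 187 188 189 190
 191 192 193 194 195 196 197 198 199 200 201 202 203 204 205 206 207 208
 209 210 211 212 213 214 215 216 217]
25 [  7   8   9  10  11  12  13  14  15  16  17  18  19  20  21  22  23  24
  25  26  27  28  29  30  31  32  33  34  35  36  37 186 187 188 189 190
 191 192 193 194 195 196 197 198 199 200 201 202 203 204 205 206 207 208
 209 210 211 212 213 214 215 216 217 218]
26 [  6   7   8   9  10  11  12  13  14  15  16  17  18  19  20  21  22  23
  24  25  26  27  28  29  30  31  32  33  34  35  36  37  38 186 187 188
 189 190 191 192 193 194 195 196 197 198 199 200 201 202 203 204 205 206
 207 208 209 210 211 212 213 214 215 216 217 218]
```

```bash
python3 - <<'E'
from h import *
from scipy.optimize import least_squares
c=dict(np.load('w2.npz')); P=cloud(c); R=Rn.from_quat(c['rot']); T=R.inv().apply((P-c['tcp']).reshape(-1,3))
print(R.as_rotvec())
q=T[(np.hypot(T[:,0],T[:,1])<45)&(T[:,2]>28)&(T[:,2]<48)]
top=np.median(q[(np.hypot(q[:,0],q[:,1])>21)&(q[:,0]>10)][:,2]); print('flange top z',top,'expect',68.2-34)
f=q[abs(q[:,2]-top)<2]; h=cv2.convexHull(f[:,:2].astype(np.float32))[:,0]; h=h[h[:,0]>5]
s=least_squares(lambda p:np.hypot(h[:,0]-p[0],h[:,1]-p[1])-28,[0,0],loss='soft_l1',f_scale=.5); print('flange c',s.x,np.abs(s.fun).mean(),len(h))
b=T[(np.hypot(T[:,0],T[:,1])<24)&(T[:,0]>5)&(T[:,2]>4)&(T[:,2]<30)]
s=least_squares(lambda p:np.hypot(b[:,0]-p[0],b[:,1]-p[1])-19,[0,0],loss='soft_l1'); print('barrel c',s.x,len(b))
S=R.inv().apply(np.array([475.15,99.13,60])-c['tcp']); print('socket tool',S)
E
```

```text
[ 2.81957562e+00 -1.38469065e+00 -1.86324469e-04]
flange top z 33.438256090704456 expect 34.2
flange c [-0.17935284 -1.00657661] 0.12856048078686 26
barrel c [-0.1497149  -0.81533798] 961
socket tool [ 57.73192599  -3.8024774  169.95732015]
```

servo_tool:
  motion:
    - [[0,0,0,0.096,-0.005,0,30],[0,0,0,0.097,-0.005,0,30],[0,0,0.131,0,0,0,30],[0,0,0.131,0,0,0,30],[0,0,0,0,0,0.1,30],[0,0,0,0,0,0.1,30],[0,0,0,0,0,0.08,30],[0,0,0,0,0,0.04,30],[0,0,0,0,0,0,30],[0,0,0,0,0,0,30],[0,0,0,0,0,0,30]]

```text
clock: 10.4
tcp_pos: [475.1, 99.3, 135.0]
eef_rot: [0.829, -0.559, 0.001, -0.0]
ft_force: [0.7, 0.6, -1.6]
opening: 0.462
gripper_force: 60.5
```

```bash
python3 - <<'E'
from h import *
s=r.observe(); delta([474.3,98.4,130]); print(s['tcp_pos'],s['ft_force'],s['moment'],s['joint_pos'].round(3))
E
```

```text
tool shift/300: [0.0017 0.0038 0.0167] len 5.2 tool x yaw -1.1863 q6 -1.922 t 10.4
[475.14708013  99.30039822 135.02477536] [ 0.71020337  0.64463347 -1.64771279] [-0.02620595  0.022306    0.00339049] [ 0.033  0.199 -0.312  1.058 -0.    -1.922]
```

servo_tool:
  motion:
    - [[0,0,0,0,0,0.01,30],[0,0,0,0,0,0.01,30],[0,0,0,0,0,0.01,30],[0,0,0,0,0,0,30]]

```text
clock: 10.8
tcp_pos: [474.3, 99.6, 124.7]
eef_rot: [0.829, -0.559, -0.0, 0.0]
ft_force: [-1.0, -0.2, -1.6]
opening: 0.462
gripper_force: 60.5
```

servo_tool:
  motion:
    - [[0,0,0,0,0,0.01,30],[0,0,0,0,0,0.005,30],[0,0,0,0,0,0,30]]

```text
clock: 11.1
tcp_pos: [474.4, 99.6, 120.3]
eef_rot: [0.829, -0.559, -0.0, 0.0]
ft_force: [0.0, -0.1, -2.2]
opening: 0.464
gripper_force: 60.5
```

servo_tool:
  motion:
    - [[0,0,0,0,0,0.005,30],[0,0,0,0,0,0.005,30],[0,0,0,0,0,0,30]]

```text
clock: 11.4
tcp_pos: [474.4, 99.6, 117.4]
eef_rot: [0.829, -0.559, -0.0, 0.0]
ft_force: [0.0, -0.2, -1.8]
opening: 0.465
gripper_force: 60.5
```

servo_tool:
  motion:
    - [[0,0,0,0,0,0.005,30],[0,0,0,0,0,0,30]]

```text
clock: 11.6
tcp_pos: [474.4, 99.6, 115.9]
eef_rot: [0.829, -0.559, -0.0, 0.0]
ft_force: [-0.1, -0.7, -1.9]
opening: 0.463
gripper_force: 60.5
```

servo_tool:
  motion:
    - [[0,0,0,0,0,0.005,30],[0,0,0,0,0,0.005,30],[0,0,0,0,0,0,30]]

```text
clock: 11.9
tcp_pos: [474.6, 99.6, 113.1]
eef_rot: [0.829, -0.559, 0.0, -0.0]
ft_force: [-0.4, 0.2, 0.7]
opening: 0.46
gripper_force: 60.8
```

servo_tool:
  motion:
    - [[0,0,0,0,0,0.005,30],[0,0,0,0,0,0.005,30],[0,0,0,0,0,0,30]]

```text
clock: 12.2
tcp_pos: [474.6, 99.6, 110.2]
eef_rot: [0.829, -0.559, 0.0, -0.0]
ft_force: [-0.9, -0.3, 3.3]
opening: 0.466
gripper_force: 61.0
```

servo_tool:
  motion:
    - [[0,0,0,0,0,0.007,30],[0,0,0,0,0,0.007,30],[0,0,0,0,0,0.006,30],[0,0,0,0,0,0,30]]

```text
clock: 12.6
tcp_pos: [474.7, 99.5, 104.4]
eef_rot: [0.829, -0.559, 0.0, -0.0]
ft_force: [-1.6, 0.4, 10.1]
opening: 0.464
gripper_force: 61.5
```

servo_tool:
  motion:
    - [[0,0,0,0,0,0.004,30],[0,0,0,0,0,0.002,30],[0,0,0,0,0,0,30]]

```text
clock: 12.9
tcp_pos: [474.7, 99.5, 102.9]
eef_rot: [0.829, -0.559, 0.0, -0.0]
ft_force: [-2.6, -0.6, 11.4]
opening: 0.463
gripper_force: 61.6
```

```bash
python3 - <<'E'
from h import *
s=r.observe(); delta([474.5,99.6,102.5]); print(s['tcp_pos'],s['ft_force'],s['moment'])
E
```

```text
tool shift/300: [-0.0005  0.0007  0.0013] len 0.4 tool x yaw -1.1858 q6 -1.922 t 12.9
[474.73711231  99.5383832  102.87548406] [-2.62229512 -0.63095566 11.38431324] [-0.15106165  0.8135021   0.01411776]
```

servo_tool:
  motion:
    - [[0,0,0,0,0,0.002,30],[0,0,0.05,0,0,0,30],[0,0,0.05,0,0,0,30],[0,0,0.05,0,0,0,30],[0,0,0.05,0,0,0,30],[0,0,0,0,0,0,30]]

```text
clock: 13.5
tcp_pos: [475.2, 99.4, 102.5]
eef_rot: [0.766, -0.643, 0.001, -0.001]
ft_force: [-0.7, -0.8, 12.0]
opening: 0.462
gripper_force: 61.6
```

```bash
python3 - <<'E'
from h import *
s=r.observe(); delta([474.5,99.6,102.5]); print(s['tcp_pos'],s['ft_force'],s['moment'])
E
```

```text
tool shift/300: [-0.0009  0.0022  0.0002] len 0.7 tool x yaw -1.3971 q6 -1.711 t 13.5
[475.19201279  99.43541602 102.54850581] [-0.72042833 -0.81984526 12.02093319] [-0.29883415  0.44524686 -0.03974543]
```

servo_tool:
  motion:
    - [[0,0,0.09,0,0,0,30],[0,0,0.09,0,0,0,30],[0,0,0.09,0,0,0,30],[0,0,0.09,0,0,0,30],[0,0,0.09,0,0,0,30],[0,0,0.09,0,0,0,30],[0,0,0.09,0,0,0,30],[0,0,0.09,0,0,0,30],[0,0,0.09,0,0,0,30],[0,0,0.09,0,0,0,30],[0,0,0.09,0,0,0,30],[0,0,0,0,0,0,30]]

```text
clock: 14.7
tcp_pos: [474.7, 99.9, 102.4]
eef_rot: [-0.346, 0.938, 0.0, 0.001]
ft_force: [-2.5, 1.5, 11.8]
opening: 0.462
gripper_force: 61.6
```

```bash
cat > st.py <<'E'
from h import *
s=r.observe(); delta([474.5,99.6,102.5]); print(s['tcp_pos'],s['ft_force'],s['moment'])
E
python3 st.py
```

```text
tool shift/300: [ 0.0012 -0.0003 -0.0003] len 0.4 tool x yaw -2.435 q6 -0.673 t 14.7
[474.71499351  99.88266301 102.41773087] [-2.47297518  1.53859489 11.79280765] [ 0.40089946  0.76984024 -0.04981077]
```

servo_tool:
  motion:
    - [[0,0,0.05,0,0,0,30],[0,0,0.05,0,0,0,30],[0,0,0.05,0,0,0,30],[0,0,0.03,0,0,0,30],[0,0,0,0,0,0,30]]

```text
clock: 15.2
tcp_pos: [474.8, 100.0, 102.4]
eef_rot: [-0.257, 0.966, 0.0, 0.001]
ft_force: [-3.0, 1.3, 11.6]
opening: 0.461
gripper_force: 61.6
```

```bash
python3 st.py
```

```text
tool shift/300: [ 0.0014 -0.0007 -0.0002] len 0.5 tool x yaw -2.6212 q6 -0.487 t 15.2
[474.76533185  99.97821721 102.43545995] [-2.95772297  1.28751495 11.56004648] [ 0.5440653   0.77030763 -0.00649549]
```

servo_tool:
  motion:
    - [[0,0,0.03,0,0,0,30],[0,0,0.02,0,0,0,30],[0,0,0,0,0,0,30]]

```text
clock: 15.5
tcp_pos: [474.8, 100.0, 102.4]
eef_rot: [-0.232, 0.973, 0.0, 0.001]
ft_force: [-2.8, 2.0, 11.7]
opening: 0.461
gripper_force: 61.5
```

```bash
python3 st.py
```

```text
tool shift/300: [ 0.0015 -0.0009 -0.0002] len 0.5 tool x yaw -2.6731 q6 -0.435 t 15.5
[474.76494246 100.04258711 102.43174797] [-2.76615584  1.96229789 11.666666  ] [0.56607714 0.71515773 0.0468424 ]
```

Turned 85° so far, and the torque is still small. I'll keep feeling for the stop in small steps.

servo_tool:
  motion:
    - [[0,0,0.025,0,0,0,30],[0,0,0.025,0,0,0,30],[0,0,0,0,0,0,30]]

```text
clock: 15.8
tcp_pos: [474.7, 100.1, 102.4]
eef_rot: [-0.206, 0.978, 0.0, 0.001]
ft_force: [-2.6, 1.2, 12.0]
opening: 0.46
gripper_force: 61.5
```

```bash
python3 st.py
```

```text
tool shift/300: [ 0.0013 -0.0011 -0.0003] len 0.5 tool x yaw -2.7256 q6 -0.382 t 15.8
[474.7173033  100.06712523 102.40687464] [-2.55636236  1.23563171 12.03171121] [0.653839   0.73008164 0.01621348]
```

servo_tool:
  motion:
    - [[0,0,0.03,0,0,0,30],[0,0,0,0,0,0,30],[0,0,0,0,0,0,30]]

```text
clock: 16.1
tcp_pos: [474.8, 100.1, 102.4]
eef_rot: [-0.191, 0.982, 0.0, 0.001]
ft_force: [-3.0, 2.1, 11.2]
opening: 0.46
gripper_force: 61.5
```

```bash
python3 st.py
```

```text
tool shift/300: [ 0.0014 -0.0011 -0.0002] len 0.5 tool x yaw -2.7563 q6 -0.351 t 16.1
[474.75669311 100.06264821 102.42816335] [-2.99230196  2.06455609 11.23737719] [ 0.65840288  0.69995571 -0.02012299]
```

servo_tool:
  motion:
    - [[0,0,0.03,0,0,0,30],[0,0,0,0,0,0,30],[0,0,0,0,0,0,30]]

```text
clock: 16.4
tcp_pos: [474.8, 100.0, 102.4]
eef_rot: [-0.176, 0.984, 0.0, 0.001]
ft_force: [-1.4, 2.2, 11.8]
opening: 0.46
gripper_force: 61.5
```

```bash
python3 st.py
```

```text
tool shift/300: [ 0.0014 -0.001  -0.0002] len 0.5 tool x yaw -2.7877 q6 -0.32 t 16.4
[474.7777691  100.02969391 102.43778479] [-1.4413517   2.18234545 11.76062035] [0.64354655 0.66558582 0.02031511]
```

servo_tool:
  motion:
    - [[0,0,0.03,0,0,0,30],[0,0,0,0,0,0,30],[0,0,0,0,0,0,30]]

```text
clock: 16.7
tcp_pos: [474.7, 100.0, 102.4]
eef_rot: [-0.161, 0.987, 0.0, 0.001]
ft_force: [-2.6, 1.1, 11.6]
opening: 0.462
gripper_force: 61.5
```

```bash
python3 st.py
```

```text
tool shift/300: [ 0.0011 -0.001  -0.0002] len 0.5 tool x yaw -2.8191 q6 -0.289 t 16.7
[474.71583698 100.00225502 102.43178022] [-2.59239379  1.14449215 11.62804425] [0.50219028 0.80101627 0.09533446]
```

servo_tool:
  motion:
    - [[0,0,0.03,0,0,0,30],[0,0,0,0,0,0,30],[0,0,0,0,0,0,30]]

```text
clock: 17.0
tcp_pos: [474.4, 100.0, 102.4]
eef_rot: [-0.145, 0.989, 0.0, 0.0]
ft_force: [-3.3, 2.1, 13.3]
opening: 0.466
gripper_force: 61.6
```

```bash
python3 st.py
```

```text
tool shift/300: [-0.0001 -0.0014 -0.0004] len 0.4 tool x yaw -2.8504 q6 -0.257 t 17.0
[474.35025485 100.00585608 102.38678959] [-3.338765    2.08625183 13.29797541] [0.45011684 1.06524736 0.15235334]
```

servo_tool:
  motion:
    - [[0,0,0.02,0,0,0,30],[0,0,0,0,0,0,30]]

```text
clock: 17.2
tcp_pos: [474.3, 100.0, 102.4]
eef_rot: [-0.135, 0.991, 0.0, 0.0]
ft_force: [-5.0, 1.0, 13.4]
opening: 0.463
gripper_force: 61.6
```

```bash
python3 st.py
```

```text
tool shift/300: [-0.0004 -0.0016 -0.0005] len 0.5 tool x yaw -2.8714 q6 -0.236 t 17.2
[474.25921271 100.03550869 102.36421133] [-4.95007284  1.04057097 13.44648187] [0.52047622 1.16424778 0.42138209]
```

servo_tool:
  motion:
    - [[0,0,-0.012,0,0,0,30],[0,0,0,0,0,-0.005,30],[0,0,0,0,0,-0.005,30],[0,0,0,0,0,-0.005,30],[0,0,0,0,0,0,30]]

```text
clock: 17.7
tcp_pos: [474.3, 99.9, 106.3]
eef_rot: [-0.141, 0.99, 0.0, -0.0]
ft_force: [-3.8, 3.0, 6.9]
opening: 0.465
gripper_force: 61.0
```

```bash
python3 st.py
```

```text
tool shift/300: [-0.0005 -0.0013  0.0127] len 3.8 tool x yaw -2.8589 q6 -0.249 t 17.7
[474.26196998  99.91915382 106.30142605] [-3.84273267  2.98608002  6.89911272] [0.94426946 0.94865303 0.16529733]
```

Rising into the pockets. I'll ease off a little more and then test it.

servo_tool:
  motion:
    - [[0,0,0,0,0,-0.004,30],[0,0,0,0,0,0,30]]

```text
clock: 17.9
tcp_pos: [474.2, 99.9, 107.3]
eef_rot: [-0.141, 0.99, 0.0, -0.0]
ft_force: [-4.4, 4.3, 5.1]
opening: 0.465
gripper_force: 60.9
```

servo_tool:
  motion:
    - [[0,0,0,0,0,-0.004,30],[0,0,0,0,0,0,30]]

```text
clock: 18.1
tcp_pos: [474.1, 99.8, 107.8]
eef_rot: [-0.141, 0.99, 0.0, -0.001]
ft_force: [-2.6, 4.5, -6.5]
opening: 0.464
gripper_force: 62.5
```

servo_tool:
  motion:
    - [[0,0,0,0,0,0.002,30],[0,0,0,0,0,0,45],[0,0,0,0,0,0,55],[0,0,0,0,0,0,70],[0,0,0,0,0,0,85],[0,0,0,0,0,0,85],[0,0,0,0,0,-0.05,85],[0,0,0,0,0,-0.1,85],[0,0,0,0,0,-0.12,85],[0,0,0,0,0,-0.12,85],[0,0,0,0,0,0,85]]

```text
clock: 19.2
tcp_pos: [476.4, 99.6, 229.4]
eef_rot: [-0.141, 0.99, -0.0, 0.004]
ft_force: [0.9, 0.3, -0.9]
opening: 0.998
gripper_force: 0.0
```

```bash
python3 - <<'E'
from h import *
s=r.observe(); print(s['tcp_pos'],s['ft_force'],s['opening'],s['clock'])
c=cam('wrist'); P=cloud(c); q=P[(np.hypot(P[...,0]-474.5,P[...,1]-99.5)<40)&(P[...,2]>140)&(P[...,2]<165)]
print(len(q),np.median(q,0),q.min(0),q.max(0)); save('fin.png',c['frame'],1)
t=cam('top'); 
E
```

```text
[476.37264103  99.60723597 229.43404555] [ 0.85005338  0.34625566 -0.94917329] 0.9979575348289255 19.2
2612 [473.99471909  97.18690783 152.66808115] [453.65091056  75.38762698 140.05808412] [497.92145915 119.97366898 154.89496542]
```

View pics/fin.png

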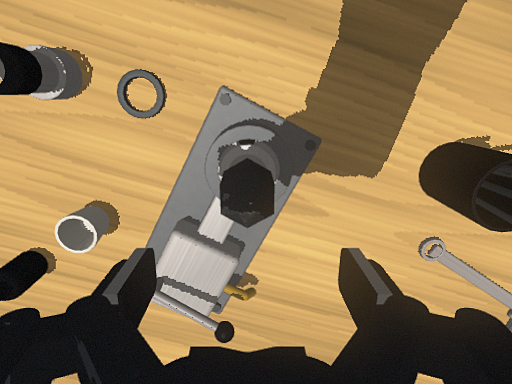

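The cartridge stands upright in the socket, with its head at (247,190). Its top is at 152.7 mm against the 152 mm expected when locked, and the gripper is clear of it.

```bash
python3 -c "
from cell import r
print(r.sign_off())"
```

```text
the job is handed in; nothing more can be done
None
```

The cartridge is locked in the dispenser socket and released, and the job was handed in at about 19 s: it turned to the stop at about 0.4 N m, and the measured pressing force stayed under about 15 N.

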